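Pack, block and shut the jeweller's die case

ROBOT

A 7-joint arm with a two-finger parallel gripper is mounted at the origin on the work surface. World frame = base frame: x ahead of the robot, y to its left, z up, the work surface at z = 0. Lengths are in m, angles in rad, forces in N, time in s.
With the tool pointing down it reaches from about 0.35 to 0.9 m from the base axis. Payload 8.1 kg.
Tool frame: the origin (TCP) lies between the finger pads; the fingertips stand ahead of it and the grasp point (between the pads) is the TCP (arm.nose_length is the z of the fingertips in the tool frame, in m); z points along the fingers, y is the line along which they close (so a half turn about z gives the same grasp; the last joint's range is limited). The gripper opens to 92 mm and grips with 3 to 60 N. Pads are 19 mm wide; open, the fingers measure 130 mm over their backs; the gripper's body (75 mm by 190 mm) begins 47 mm behind the grasp point.
Start: joints at [-1.411, 0.434, 0.025, 1.573, -0.012, 1.134, -0.075], TCP at [0.162, 0.604, 0.246] pointing down, gripper open.
Joint ranges: [-2.62, 2.62], [-0.44, 2.09], [-1.27, 1.32], [0.08, 2.57], [-1.32, 4.46], [0.12, 2], [-2.74, 2.74]. Speed limits (rad/s): [2.22, 2.22, 3.01, 3.01, 3.14, 3.14, 3.14].

INTERFACE

Orientations are given as a rotation vector (axis times angle).
In Python, from cell import sensors, optics, arm gives the robot as it stands.
- The arm moves only by the tool arm_command, never from a script. Its argument "deltas" is one flat list of numbers, 7 for each row, row after row: the turn, a rotation vector about the world's x, y, z as a fraction of full scale, then the shift along the world's x, y, z as a fraction of full scale, then the finger opening in mm, from 0 to 91.8. In form: [wx, wy, wz, dx, dy, dz, fingers, wx, wy, wz, dx, dy, dz, fingers, ...]. A call has 1 to 20 rows; each row is the pose to reach, as a shift and turn from the pose commanded when the call began; what a row does not reach only later rows make up. Full scale, the value 1, is 1 m for a shift and 90 degrees for a turn. A row lasts 1/10 s, in which the tool goes at most 50 mm and 8.59 degrees, less where a joint would pass 70% of its speed; a pose out of reach is approached as far as the arm can. A call with a number of a shift or a turn outside -1 to 1 is refused whole. A call with a gripper value outside its range is refused whole. The fingers move at their own pace and stop on an object; "force" is the grip in N (left out, the last holds). Time passes only in rows, so rows that repeat a pose let the fingers close. It gives the time, the measured TCP pose, the force, the opening and the grip force at its end, in the units of the state.
- sensors.observe(): the state, without advancing time (a new reading comes with each control period).
- optics.get_image(name): name is "side" or "top"; returns the picture (400x640x3 uint8, blue, green, red); there is no depth.
- optics.calibration(name): a dict with "camera_matrix" (3x3 intrinsics, pixels), "D" ([k1, k2, p1, p2, k3] as OpenCV has them; the pictures are not rectified), "rvec" (rotation vector, rad) and "tvec" (3), from world to camera coordinates, as OpenCV has them. Camera axes: x right, y down, z forward; pixel columns grow to the right and rows downward; lengths in m; the calibration is good to about 2 mm. A picture is of the moment at which its call begins. calibration takes no time and is no camera call.
- arm.sign_off(): hands the job in; it is judged then, once.
The state is a dict: "clock": time; "joints": joint angles; "dq": joint speeds; "joint_efforts": joint torques, N m; "position": TCP position; "ee_rot": TCP orientation; "force": force on the tool from outside, world axes, zero at the start; "ft_torque": the same for the moment, N m; "width": opening from 0.0 (shut) to 1.0 (fully open); "gripper_force": force on a finger pad.
Only numpy, scipy, OpenCV 4.12 (cv2) and the standard library are available. Lean on these libraries where they do the work, as an engineer would, in place of code of your own. Each camera call takes 0.05 s, during which the arm holds its last target. There are 200 camera calls.

TASK

Pack the die blocks that are on the bench (the beech doming block, the brass swage block, the white ring-bending block, the blue disc-cutter block; one may be missing today) into the wooden case, each flat on the floor of a lane of its own, and fill the gap left at the end of its lane with the one grey foam filler block that fits it, so that nothing can shift. Then swing the lid over and press it fully shut past its catch. Do not knock the bowl, jar, mallet or steel cone about.

Things in the scene. Friction and masses are not known exactly. Their poses are not given: they have to be found in the camera images.
- doming_c (a point): doming block: mid-brown beech, round dark hollows in its top, dark wooden fin; 96 mm long (its x axis), 52 mm wide (y), 66 mm high overall: a body 36 mm high carrying on its middle an upright grip fin 40 mm long (along x), 10 mm thick (y) and 30 mm high. Loose, stands on the bench. Point: on its vertical axis, half-way up (33 mm above its underside). May be absent. About 0.35 kg.
- swage_c (a point): swage block: brass-coloured, dark cross grooves in its top, steel fin; 84 mm long (its x axis), 52 mm wide (y), 66 mm high overall: a body 36 mm high carrying on its middle an upright grip fin 40 mm long (along x), 10 mm thick (y) and 30 mm high. Loose, stands on the bench. Point: on its vertical axis, half-way up (33 mm above its underside). May be absent. About 0.5 kg.
- bender_c (a point): ring-bending block: white plastic with two black rails, black fin; 72 mm long (its x axis), 52 mm wide (y), 66 mm high overall: a body 36 mm high carrying on its middle an upright grip fin 40 mm long (along x), 10 mm thick (y) and 30 mm high. Loose, stands on the bench. Point: on its vertical axis, half-way up (33 mm above its underside). May be absent. About 0.3 kg.
- cutter_c (a point): disc-cutter block: blue, round black holes in its top, aluminium fin; 60 mm long (its x axis), 52 mm wide (y), 66 mm high overall: a body 36 mm high carrying on its middle an upright grip fin 40 mm long (along x), 10 mm thick (y) and 30 mm high. Loose, stands on the bench. Point: on its vertical axis, half-way up (33 mm above its underside). May be absent. About 0.3 kg.
- fill48_c (a point): short filler block: stiff grey foam with a RED fin; 48 mm long (its x axis), 52 mm wide (y), 66 mm high overall: a body 36 mm high carrying on its middle an upright grip fin 40 mm long (along x), 10 mm thick (y) and 30 mm high. Loose, stands on the bench. Point: on its vertical axis, half-way up (33 mm above its underside). About 0.1 kg.
- fill60_c (a point): middle filler block: stiff grey foam with a YELLOW fin; 60 mm long (its x axis), 52 mm wide (y), 66 mm high overall: a body 36 mm high carrying on its middle an upright grip fin 40 mm long (along x), 10 mm thick (y) and 30 mm high. Loose, stands on the bench. Point: on its vertical axis, half-way up (33 mm above its underside). About 0.1 kg.
- fill72_c (a point): long filler block: stiff grey foam with a BLUE fin; 72 mm long (its x axis), 52 mm wide (y), 66 mm high overall: a body 36 mm high carrying on its middle an upright grip fin 40 mm long (along x), 10 mm thick (y) and 30 mm high. Loose, stands on the bench. Point: on its vertical axis, half-way up (33 mm above its underside). About 0.1 kg.
- fill84_c (a point): longest filler block: stiff grey foam with a GREEN fin; 84 mm long (its x axis), 52 mm wide (y), 66 mm high overall: a body 36 mm high carrying on its middle an upright grip fin 40 mm long (along x), 10 mm thick (y) and 30 mm high. Loose, stands on the bench. Point: on its vertical axis, half-way up (33 mm above its underside). About 0.1 kg.
- case: dark wooden tool case, fixed to the bench, 164 mm (x) by 256 mm (y), walls 6 mm thick and 78 mm high, floor 6 mm thick. Three partitions, 4 mm thick, reaching 36 mm above the case's underside, part it into four equal lanes along its x axis. Origin: centre of the underside. The lid's hinge is on the +x wall, its catch in the -x wall.
- lane0 (a point): middle of the floor of the first lane, y = -93 mm in the case, axes as the case. The lane is 152 mm long (x), 58 mm wide. Any die block may go in any lane, either way round, filler at either end; seated, a block's centre point is 33 mm above this point and its top 6 mm below the rim.
- lane1 (a point): middle of the floor of the second lane, y = -31 mm in the case, axes as the case. The lane is 152 mm long (x), 58 mm wide. Any die block may go in any lane, either way round, filler at either end; seated, a block's centre point is 33 mm above this point and its top 6 mm below the rim.
- lane2 (a point): middle of the floor of the third lane, y = 31 mm in the case, axes as the case. The lane is 152 mm long (x), 58 mm wide. Any die block may go in any lane, either way round, filler at either end; seated, a block's centre point is 33 mm above this point and its top 6 mm below the rim.
- lane3 (a point): middle of the floor of the fourth lane, y = 93 mm in the case, axes as the case. The lane is 152 mm long (x), 58 mm wide. Any die block may go in any lane, either way round, filler at either end; seated, a block's centre point is 33 mm above this point and its top 6 mm below the rim.
- lid (a joint): lid angle, rad: 0 shut, about 1.8 standing open, leaning outwards past upright (stop at 1.9). It stays where it is left (stiff hinge, about 0.3 N m). Near 0.08 rad a strap on its free edge meets a sprung catch in the case's -x wall; it must be pushed past it, about 10 N at the free edge, and then snaps in and holds.
- lid_press (a point): point on the lid's outer face (its top when shut), mid-width, 150 mm from the hinge. x axis along the lid towards the hinge, y along the hinge, z out of the outer face. The lid is a flat dark board, 180 mm from hinge to free edge, 256 mm wide, 8 mm thick, with a brass strap 44 mm wide in the middle of the free edge, reaching 28 mm past the inner face.
- lid_hinge (a point): middle of the lid's hinge line, at the top of the case's +x wall, 78.5 mm above the case's underside, level with the lid's inner face; turns with the lid, axes as lid_press.
- bowl: bystander: small dark wooden bowl, 90 mm across, 35 mm high; origin: centre of its underside.
- jar: bystander: glass jar, 52 mm across, 60 mm high; origin: centre of its underside.
- mallet: bystander: mallet lying on the bench, brown head 85 mm long, 52 mm across, 205 mm handle towards its -x; origin: under the head.
- mandrel: bystander: steel cone standing upright, 48 mm across its foot, 150 mm high; origin: centre of its underside.
Not all that is in view belongs to the job. What is shaped like the part that bears bender_c but pink or turquoise is not meant.

How it is judged:
On the way, in this order (a step that is already met when the one before it is completed fails the run):
1. every die block present lies flat in a lane, with the filler that fits it in the same lane, while the lid is still open (z of doming_c in the frame of case between 0.034 and 0.044 m and x of doming_c in the frame of case between -0.076 and 0.076 m and y of doming_c in the frame of case between -0.12 and 0.12 m and angle between the x axis of each of doming_c, swage_c, bender_c, cutter_c and the x axis of case, either way round below 0.15 rad and angle between the x axis of fill48_c and the x axis of doming_c, either way round below 0.25 rad and angle between each of doming_c, swage_c, bender_c, cutter_c's own z axis and vertical below 0.06 rad and distance between fill48_c and doming_c below 0.085 m and angle between the z axis of fill48_c and the z axis of doming_c, either way round below 0.08 rad and z of fill48_c in the frame of doming_c between -0.006 and 0.006 m and y of fill48_c in the frame of doming_c between -0.014 and 0.014 m and z of swage_c in the frame of case between 0.034 and 0.044 m and x of swage_c in the frame of case between -0.076 and 0.076 m and y of swage_c in the frame of case between -0.12 and 0.12 m and angle between the x axis of fill60_c and the x axis of swage_c, either way round below 0.25 rad and distance between fill60_c and swage_c below 0.085 m and angle between the z axis of fill60_c and the z axis of swage_c, either way round below 0.08 rad and z of fill60_c in the frame of swage_c between -0.006 and 0.006 m and y of fill60_c in the frame of swage_c between -0.014 and 0.014 m and z of bender_c in the frame of case between 0.034 and 0.044 m and x of bender_c in the frame of case between -0.076 and 0.076 m and y of bender_c in the frame of case between -0.12 and 0.12 m and angle between the x axis of fill72_c and the x axis of bender_c, either way round below 0.25 rad and distance between fill72_c and bender_c below 0.085 m and angle between the z axis of fill72_c and the z axis of bender_c, either way round below 0.08 rad and z of fill72_c in the frame of bender_c between -0.006 and 0.006 m and y of fill72_c in the frame of bender_c between -0.014 and 0.014 m and z of cutter_c in the frame of case between 0.034 and 0.044 m and x of cutter_c in the frame of case between -0.076 and 0.076 m and y of cutter_c in the frame of case between -0.12 and 0.12 m and angle between the x axis of fill84_c and the x axis of cutter_c, either way round below 0.25 rad and distance between fill84_c and cutter_c below 0.085 m and angle between the z axis of fill84_c and the z axis of cutter_c, either way round below 0.08 rad and z of fill84_c in the frame of cutter_c between -0.006 and 0.006 m and y of fill84_c in the frame of cutter_c between -0.014 and 0.014 m and value of joint lid above 0.3 rad), for 0.2 s.
2. the lid is pressed shut past its catch (value of joint lid below 0.02 rad), for 0.2 s.
At the end, for the whole second after the job is handed in: Each die block present lies flat on the floor of a lane (height within 5 mm), its fitting filler (doming + red, swage + yellow, bender + blue, cutter + green) flat in the same lane in line with it (centres under 85 mm apart, 14 mm sideways); lid angle under 0.02 rad (z of doming_c in the frame of case between 0.034 and 0.044 m and x of doming_c in the frame of case between -0.076 and 0.076 m and y of doming_c in the frame of case between -0.12 and 0.12 m and angle between the x axis of each of doming_c, swage_c, bender_c, cutter_c and the x axis of case, either way round below 0.15 rad and angle between the x axis of fill48_c and the x axis of doming_c, either way round below 0.25 rad and angle between each of doming_c, swage_c, bender_c, cutter_c's own z axis and vertical below 0.06 rad and distance between fill48_c and doming_c below 0.085 m and angle between the z axis of fill48_c and the z axis of doming_c, either way round below 0.08 rad and z of fill48_c in the frame of doming_c between -0.006 and 0.006 m and y of fill48_c in the frame of doming_c between -0.014 and 0.014 m and z of swage_c in the frame of case between 0.034 and 0.044 m and x of swage_c in the frame of case between -0.076 and 0.076 m and y of swage_c in the frame of case between -0.12 and 0.12 m and angle between the x axis of fill60_c and the x axis of swage_c, either way round below 0.25 rad and distance between fill60_c and swage_c below 0.085 m and angle between the z axis of fill60_c and the z axis of swage_c, either way round below 0.08 rad and z of fill60_c in the frame of swage_c between -0.006 and 0.006 m and y of fill60_c in the frame of swage_c between -0.014 and 0.014 m and z of bender_c in the frame of case between 0.034 and 0.044 m and x of bender_c in the frame of case between -0.076 and 0.076 m and y of bender_c in the frame of case between -0.12 and 0.12 m and angle between the x axis of fill72_c and the x axis of bender_c, either way round below 0.25 rad and distance between fill72_c and bender_c below 0.085 m and angle between the z axis of fill72_c and the z axis of bender_c, either way round below 0.08 rad and z of fill72_c in the frame of bender_c between -0.006 and 0.006 m and y of fill72_c in the frame of bender_c between -0.014 and 0.014 m and z of cutter_c in the frame of case between 0.034 and 0.044 m and x of cutter_c in the frame of case between -0.076 and 0.076 m and y of cutter_c in the frame of case between -0.12 and 0.12 m and angle between the x axis of fill84_c and the x axis of cutter_c, either way round below 0.25 rad and distance between fill84_c and cutter_c below 0.085 m and angle between the z axis of fill84_c and the z axis of cutter_c, either way round below 0.08 rad and z of fill84_c in the frame of cutter_c between -0.006 and 0.006 m and y of fill84_c in the frame of cutter_c between -0.014 and 0.014 m and value of joint lid below 0.02 rad); the robot touches nothing.
It fails at once if the bowl is knocked more than 8 cm from its place (distance of bowl from where it was at the start of the episode above 0.08 m).
It fails at once if the jar is knocked more than 8 cm from its place (distance of jar from where it was at the start of the episode above 0.08 m).
It fails at once if the mallet is knocked more than 8 cm from its place (distance of mallet from where it was at the start of the episode above 0.08 m).
It fails at once if the mandrel is knocked more than 8 cm from its place (distance of mandrel from where it was at the start of the episode above 0.08 m).
Of doming, swage, bender, cutter only 3 to 4 are there at a start; the rules pass over those that are not, and their reading is None.
At some moment in a run one of doming, swage, bender, cutter, fill48, fill60, fill72, fill84 may be knocked a few centimetres aside while the robot is not near it.
Once in a run the grip may slacken for a moment while it holds something.
It also fails if it takes over 210 s, if anything falls off the work surface, if the arm or the gripper's body presses on something with over 40 N, if the wrist force passes 120 N, or if a joint passes its speed limit or range.

## Working session

There is one attempt and no reset: what is moved stays moved. The work goes in short steps, Python scripts to look and compute and a tool call to move; the robot and the scene stay as the last step left them, time stands still between calls to the robot, and variables do not carry over. Pictures are saved under pics/ and viewed, at most 14 in all, crops included, and the job is handed in when it is done.

Besides the shell and the picture viewer there is one more tool, called by a JSON object that holds its "method" and its "body", one argument or row to a line. arm_command: Moves the arm, as the interface text tells. Its arguments: {"type":"object","properties":{"deltas":{"type":"array","items":{"type":"number"}},"force":{"type":"number"}},"required":["deltas"]}

```bash
ls; mkdir -p pics; python3 - <<'E'
from cell import sensors, optics, arm
import cv2
print(sensors.observe()); print(arm.nose_length)
for n in ("top","side"):
    cv2.imwrite(f"pics/{n}0.png",optics.get_image(n)); c=optics.calibration(n); print(n,c)
E
```

```text
pics
{'clock': 0.0, 'joints': array([-1.41058559,  0.43522288,  0.02495756,  1.57411106, -0.01160954,
        1.13400419, -0.07510462]), 'dq': array([ 0.00077564, -0.00125458, -0.0008307 ,  0.00101224, -0.00113953,
        0.00199928,  0.00094293]), 'joint_efforts': array([ 9.13672357e-04, -6.67845511e+01,  9.85954776e-01, -3.14451420e+01,
       -6.03341474e-02,  4.32565960e-02,  1.88435511e-04]), 'position': array([0.16228644, 0.60305204, 0.24493944]), 'ee_rot': array([-4.11725099e-01, -3.11441428e+00,  2.51081631e-03]), 'force': array([ 0.44188376, -0.31855386,  0.29389048]), 'ft_torque': array([-0.00209831, -0.05042091,  0.02930807]), 'gripper_force': 0.0, 'width': 0.9996909683611811}
0.019
top {'camera_matrix': array([[453.43244591,   0.        , 316.49411932],
       [  0.        , 453.43244591, 197.71403399],
       [  0.        ,   0.        ,   1.        ]]), 'D': array([-0.01245418,  0.        ,  0.        ,  0.        ,  0.        ]), 'rvec': array([ 2.13744457, -2.11295021,  0.17414146]), 'tvec': array([-0.00190076,  0.55440835,  1.2206971 ])}
side {'camera_matrix': array([[426.55622041,   0.        , 318.10248284],
       [  0.        , 426.55622041, 200.7213063 ],
       [  0.        ,   0.        ,   1.        ]]), 'D': array([-0.06765955,  0.        ,  0.        ,  0.        ,  0.        ]), 'rvec': array([ 1.71917087,  1.69899255, -0.75333585]), 'tvec': array([-0.00676815, -0.2862208 ,  1.6307101 ])}
```

View pics/top0.png

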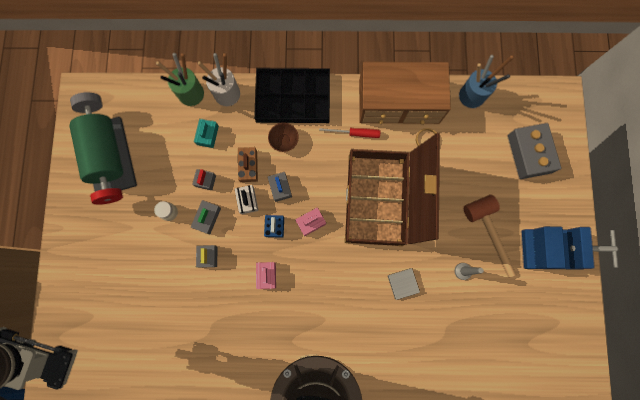

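View pics/side0.png

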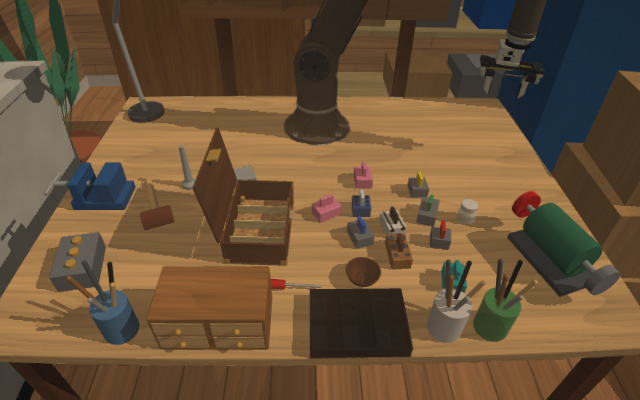

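Top view: doming (247,164), bender (246,199), cutter (274,226), red (204,179), green (206,217), yellow (206,256) and blue-fin (280,187) fillers. The pink and turquoise blocks are decoys and the swage is absent. The case is at (378,197) with its lid open on the right, so case +x ≈ world −y. Next I'll zoom in.

```bash
python3 - <<'E'
import cv2
a=cv2.imread("pics/top0.png")[115:285,185:335]
cv2.imwrite("pics/top0z.png",cv2.resize(a,None,fx=3.5,fy=3.5,interpolation=cv2.INTER_CUBIC))
a=cv2.imread("pics/top0.png")[125:255,335:515]
cv2.imwrite("pics/top0c.png",cv2.resize(a,None,fx=4,fy=4,interpolation=cv2.INTER_CUBIC))
E
```

```text
(no output)
```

View pics/top0z.png

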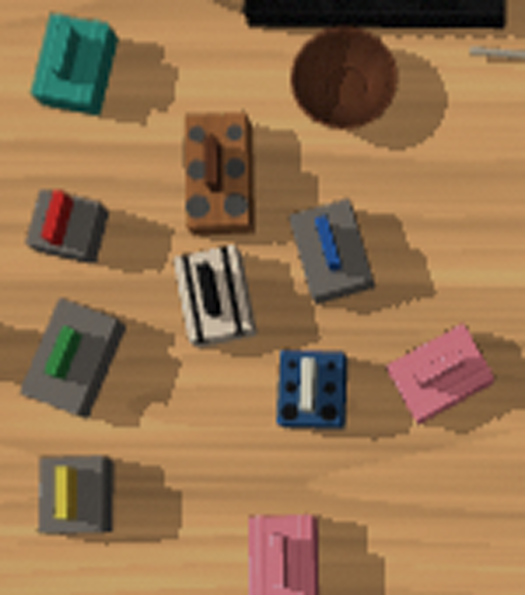

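View pics/top0c.png

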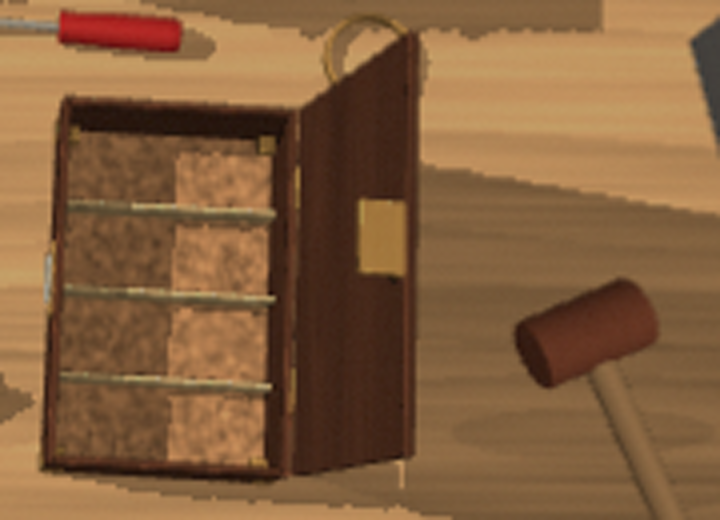

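Zoomed, the long axes are roughly along image-vertical (world x) for most blocks, and the fins are clear. The case rim corners in the crop are at about (65,97), (300,107), (290,480) and (42,470). Now the fin and body measurements.

```bash
cat > h.py <<'E'
import cv2, numpy as np
from cell import sensors, optics, arm
def ray(n,uv):
    c=optics.calibration(n); R=cv2.Rodrigues(c["rvec"])[0]
    p=cv2.undistortPoints(np.float64(uv).reshape(-1,1,2),c["camera_matrix"],c["D"]).reshape(-1,2)
    d=np.c_[p,np.ones(len(p))]@R; return -R.T@c["tvec"].ravel(), d
def plane(n,uv,z):
    o,d=ray(n,uv); return o+d*((z-o[2])/d[:,2])[:,None]
def proj(n,P):
    c=optics.calibration(n); return cv2.projectPoints(np.float64(P).reshape(-1,1,3),c["rvec"],c["tvec"],c["camera_matrix"],c["D"])[0].reshape(-1,2)
def yaw(v): return (np.degrees(np.arctan2(v[1],v[0]))+90)%180-90
E
python3 - <<'E'
from h import *
print("cam",ray("top",[[0,0]])[0],ray("side",[[0,0]])[0])
z=lambda a:np.array(a)/3.5+[185-.36,115-.36]
body={ # zoom-crop corners of the top face: TL TR BR BL
'doming':[(186,115),(250,113),(252,222),(185,222)],
'bender':[(177,255),(234,245),(252,328),(198,335)],
'cutter':[(283,350),(345,352),(343,417),(280,415)],
'f84':[(65,299),(123,321),(83,403),(25,388)],
'f72':[(292,213),(350,201),(370,279),(318,292)],
}
for k,v in body.items():
    P=plane("top",z(v),.036); print(k,P.mean(0).round(3)[:2],"long",yaw(P[0]-P[3]).round(1),yaw(P[1]-P[2]).round(1),"L,W mm",[round(1e3*np.linalg.norm(P[i]-P[j])) for i,j in((0,3),(1,2),(0,1),(3,2))])
fin={'doming':[(205,137),(215,137),(217,183),(207,183)],'bender':[(197,264),(209,262),(219,312),(207,316)],
'cutter':[(303,358),(314,358),(311,408),(299,408)],'f84':[(68,326),(79,330),(58,375),(46,370)],
'f72':[(315,220),(325,216),(338,263),(328,268)],'f48':[(55,192),(68,192),(56,240),(43,238)],'f60':[(56,467),(67,467),(67,516),(56,516)]}
for k,v in fin.items():
    P=plane("top",z(v),.066); print(k,"fin",P.mean(0).round(3)[:2],yaw(P[0]-P[3]).round(1),yaw(P[1]-P[2]).round(1),[round(1e3*np.linalg.norm(P[i]-P[j])) for i,j in((0,3),(1,2),(0,1),(3,2))])
c=np.array([(65,97),(300,107),(292,480),(42,470)])/4+[335-.37,125-.37]
P=plane("top",c,.078); print("case",P.round(3)[:,:2].tolist(),P.mean(0).round(4),[yaw(P[i]-P[j]).round(1) for i,j in((0,3),(1,2),(0,1),(3,2))],[round(1e3*np.linalg.norm(P[i]-P[j])) for i,j in((0,3),(1,2),(0,1),(3,2))])
print(np.degrees(sensors.observe()['ee_rot']), cv2.Rodrigues(sensors.observe()['ee_rot'])[0].round(3))
E
```

```text
cam [ 0.33422238 -0.01062564  1.29832821] [ 1.4150814  -0.03497434  0.85878113]
doming [0.657 0.205] long 1.9 3.1 L,W mm [90, 92, 53, 55]
bender [0.555 0.204] long 16.8 14.1 L,W mm [68, 70, 47, 44]
cutter [0.48  0.123] long -0.8 -0.3 L,W mm [52, 52, 50, 50]
f84 [0.503 0.316] long -21.2 -23.4 L,W mm [78, 73, 51, 49]
f72 [0.592 0.11 ] long 19.5 15.4 L,W mm [69, 67, 48, 43]
doming fin [0.656 0.206] 4.7 4.7 [38, 38, 8, 8]
bender fin [0.551 0.205] 13.0 13.4 [43, 41, 10, 10]
cutter fin [0.477 0.124] -2.9 -1.8 [39, 39, 9, 9]
f84 fin [0.501 0.317] -23.7 -22.2 [38, 39, 9, 10]
f72 fin [0.59  0.112] 16.4 16.6 [40, 40, 9, 9]
f48 fin [0.609 0.329] -11.2 -10.7 [38, 40, 10, 11]
f60 fin [0.39  0.312] 3.2 3.1 [38, 38, 9, 9]
case [[0.688, -0.09], [0.683, -0.253], [0.424, -0.242], [0.429, -0.074]] [ 0.556  -0.1647  0.078 ] [np.float64(-3.4), np.float64(-2.5), np.float64(88.0), np.float64(88.4)] [260, 259, 163, 168]
[-2.35861116e+01 -1.78445235e+02  1.24583906e-01] [[-0.966  0.26  -0.   ]
 [ 0.26   0.966 -0.001]
 [-0.    -0.001 -1.   ]]
```

```bash
python3 - <<'E'
from h import *
q=lambda a:np.array(a)/4+[335-.37,125-.37]
S=[]
for s in ([(68,205),(275,214)],[(64,292),(274,299)],[(60,377),(271,387)]):
    P=plane("top",q(s),.036); S.append(P); print(P.round(4)[:,:2].tolist(), yaw(P[1]-P[0]).round(2), np.linalg.norm(P[1]-P[0]).round(3), P.mean(0).round(4))
m=[p.mean(0) for p in S]; print(np.linalg.norm(m[0]-m[2]), yaw(m[0]-m[2]))
# automatic refine: thin bright partition lines, in picture
im=cv2.imread("pics/top0.png").astype(float)
hsv=cv2.cvtColor(im.astype(np.uint8),cv2.COLOR_BGR2HSV)
for r0,r1 in ((172,184),(193,205),(214,227)):
    pts=[]
    for c in range(354,401):
        col=im[r0:r1,c,:]; w=(col[:,0]-0.62*col[:,2]); w=np.clip(w-np.median(w)-8,0,None)  # greyer than floor
        if w.sum()>10: pts.append((c,(w*np.arange(r0,r1)).sum()/w.sum()))
    vx,vy,x,y=cv2.fitLine(np.float32(pts),cv2.DIST_HUBER,0,.01,.01).ravel()
    f=lambda c:(c,y+(c-x)*vy/vx)
    P=plane("top",[f(353),f(402)],.036); print(len(pts),f(378),P.round(4)[:,:2].tolist(),yaw(P[1]-P[0]).round(2))
E
```

```text
[[0.6208, -0.0947], [0.6158, -0.2418]] 88.04 0.147 [ 0.6183 -0.1682  0.036 ]
[[0.5579, -0.0918], [0.5544, -0.2398]] 88.67 0.148 [ 0.5561 -0.1658  0.036 ]
[[0.4974, -0.089], [0.4919, -0.2364]] 87.89 0.148 [ 0.4946 -0.1627  0.036 ]
0.12378178023502795 -2.569952673989107
37 (378, np.float32(177.62054)) [[0.62, -0.0986], [0.6132, -0.2378]] 87.19
28 (378, np.float32(198.8278)) [[0.5586, -0.0985], [0.552, -0.2366]] 87.27
30 (378, np.float32(220.43358)) [[0.4977, -0.0984], [0.4902, -0.2353]] 86.86
```

Case centre is about (0.556,−0.165), with case +y at yaw −2.5°. The partition spacing of 123.8 mm matches the expected 124 mm. First pick is the green filler.

{"method": "arm_command", "body": {
  "deltas": [-0.0, 0, -0.083, 0.339, -0.287, -0.085, 40, 0, 0, -0.083, 0.339, -0.287, -0.085, 40, 0, 0, -0.083, 0.339, -0.287, -0.085, 40, 0, 0, -0.083, 0.339, -0.287, -0.085, 40, 0, 0, -0.083, 0.339, -0.287, -0.085, 40, 0, 0, -0.083, 0.339, -0.287, -0.085, 40, 0, 0, -0.083, 0.339, -0.287, -0.085, 40, 0, 0, -0.083, 0.339, -0.287, -0.085, 40, 0, 0, -0.083, 0.339, -0.287, -0.085, 40, 0, 0, -0.083, 0.339, -0.287, -0.085, 40, 0, 0, -0.083, 0.339, -0.287, -0.085, 40, 0, 0, -0.083, 0.339, -0.287, -0.085, 40, 0, 0, -0.083, 0.339, -0.287, -0.155, 40]
}}

```text
clock: 1.4
position: [0.5041, 0.3212, 0.116]
ee_rot: [0.608, 3.075, 0.016]
force: [0.7, 1.9, -0.9]
width: 0.439
gripper_force: 0.0
```

{"method": "arm_command", "body": {
  "deltas": [0, 0, 0, 0, 0, -0.03, 40, 0, 0, 0, 0, 0, -0.03, 40, 0, 0, 0, 0, 0, -0.03, 40]
}}

```text
clock: 1.7
position: [0.5006, 0.3178, 0.0813]
ee_rot: [-0.61, -3.081, -0.0]
force: [-0.0, -0.1, 0.8]
width: 0.435
gripper_force: 0.0
```

{"method": "arm_command", "body": {
  "deltas": [0, 0, 0, 0, 0, -0.023, 40, 0, 0, 0, 0, 0, -0.023, 40, 0, 0, 0, 0, 0, -0.023, 40, 0, 0, 0, 0, 0, -0.023, 0, 0, 0, 0, 0, 0, -0.023, 0, 0, 0, 0, 0, 0, -0.023, 0, 0, 0, 0, 0, 0, -0.023, 0, 0, 0, 0, 0, 0, -0.023, 0, 0, 0, 0, 0, 0, -0.023, 0],
  "force": 30
}}

```text
clock: 2.6
position: [0.5016, 0.3168, 0.0581]
ee_rot: [0.614, 3.081, 0.001]
force: [0.6, 0.6, 5.2]
width: 0.105
gripper_force: 30.0
```

{"method": "arm_command", "body": {
  "deltas": [0, 0, 0, 0, 0, 0.05, 0, 0, 0, 0, 0, 0, 0.1, 0, 0, 0, -0.778, -0.039, -0.509, 0.112, 0, 0, 0, -0.778, -0.039, -0.509, 0.112, 0, 0, 0, -0.778, -0.039, -0.509, 0.112, 0, 0, 0, -0.778, -0.039, -0.509, 0.112, 0, 0, 0, -0.778, -0.039, -0.509, 0.112, 0, 0, 0, -0.778, -0.039, -0.509, 0.112, 0, 0, 0, -0.778, -0.039, -0.509, 0.112, 0, 0, 0, -0.778, -0.039, -0.509, 0.112, 0, 0, 0, -0.778, -0.039, -0.509, 0.112, 0, 0, 0, -0.778, -0.039, -0.509, 0.112, 0, 0, 0, -0.778, -0.039, -0.509, 0.112, 0, 0, 0, -0.778, -0.039, -0.509, 0.112, 0, 0, 0, -0.778, -0.039, -0.509, 0.112, 0, 0, 0, -0.778, -0.039, -0.509, 0.112, 0, 0, 0, -0.778, -0.039, -0.509, 0.112, 0, 0, 0, -0.778, -0.039, -0.509, 0.112, 0]
}}

```text
clock: 4.4
position: [0.4626, -0.1913, 0.1697]
ee_rot: [-2.268, -2.173, -0.0]
force: [-0.6, 0.2, -1.0]
width: 0.108
gripper_force: 29.9
```

```bash
python3 - <<'E'
from h import *
s=sensors.observe(); R=cv2.Rodrigues(s['ee_rot'])[0]; print(s['position'],np.degrees(np.arctan2(R[1,1],R[0,1])),s['width'],s['gripper_force'],s['joints'].round(2))
a=optics.get_image("top"); cv2.imwrite("pics/t1.png",a)
b=optics.get_image("side"); cv2.imwrite("pics/s1.png",b)
za=cv2.resize(a[110:270,320:480],(560,560),interpolation=cv2.INTER_CUBIC); zb=cv2.resize(b[120:280,180:240+60],(420,560),interpolation=cv2.INTER_CUBIC)
cv2.imwrite("pics/j1.png",cv2.resize(np.hstack([za,zb]),(790,452)))
E
```

```text
[ 0.46264138 -0.19132821  0.16967583] -2.439520556319184 0.10799428721705422 29.949160516262054 [-0.15  0.35  0.57  2.   -0.24  0.86  0.5 ]
```

View pics/j1.png

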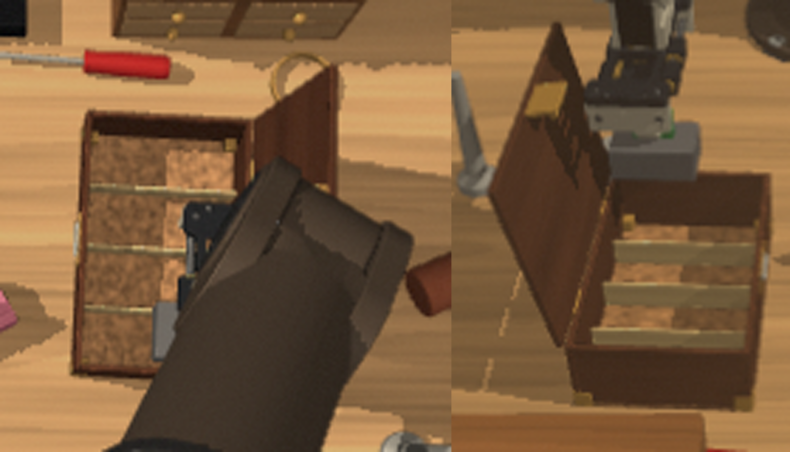

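```bash
python3 - <<'E'
from h import *
a=cv2.imread("pics/t1.png")[215:245,360:400]
print(plane("top",[[320+152/2.82,110+330/2.82]],.148))
print(a[12:24:3,:30].astype(int).sum(2))
E
```

```text
[[ 0.46269886 -0.14372782  0.148     ]]
[[282 277 289 297 280 288 278 279 278 262 260 268 266 267 222 294 320 318
  322 315 317 302 157 141 147 155 157 156 158 153]
 [258 244 257 287 284 255 257 263 260 252 242 236 238 238 219 298 323 319
  318 318 315 208 144 150 156 157 162 156 165 156]
 [248 257 269 255 271 267 236 252 287 297 304 311 296 255 226 332 325 322
  320 283 158 149 158 152 159 149 157 160 159 158]
 [290 276 249 224 297 292 250 248 261 265 275 273 251 227 218 248 251 255
  199 149 153 153 151 153 159 157 159 164 160 159]]
```

{"method": "arm_command", "body": {
  "deltas": [0, 0, 0, 0, -0.004, -0.03, 0, 0, 0, 0, 0, -0.004, -0.05, 0, 0, 0, 0, 0, -0.004, -0.065, 0, 0, 0, 0, 0, -0.004, -0.08, 0, 0, 0, 0, 0, -0.004, -0.09, 0, 0, 0, 0, 0, -0.004, -0.09, 0]
}}

```text
clock: 5.1
position: [0.4618, -0.1961, 0.0788]
ee_rot: [-2.269, -2.171, 0.002]
force: [-1.0, -0.5, -2.7]
width: 0.106
gripper_force: 29.9
```

{"method": "arm_command", "body": {
  "deltas": [0, 0, 0, 0, 0, -0.008, 0, 0, 0, 0, 0, 0, -0.014, 0, 0, 0, 0, 0, 0, -0.014, 0, 0, 0, 0, 0, 0, -0.014, 16, 0, 0, 0, 0, 0, -0.014, 16, 0, 0, 0, 0, 0, -0.014, 16]
}}

```text
clock: 5.7
position: [0.4626, -0.1965, 0.0661]
ee_rot: [2.27, 2.171, 0.001]
force: [-0.2, 0.4, -0.0]
width: 0.174
gripper_force: 0.0
```

{"method": "arm_command", "body": {
  "deltas": [0, 0, 0, 0, 0, 0.05, 16, 0, 0, 0, 0, 0, 0.104, 16, 0, 0, 1, 0.015, 0.32, 0.104, 16, 0, 0, 1, 0.015, 0.32, 0.104, 40, 0, 0, 1, 0.015, 0.32, 0.104, 40, 0, 0, 1, 0.015, 0.32, 0.104, 40, 0, 0, 1, 0.015, 0.32, 0.104, 40, 0, 0, 1, 0.015, 0.32, 0.104, 40, 0, 0, 1, 0.015, 0.32, 0.104, 40, 0, 0, 1, 0.015, 0.32, 0.104, 40, 0, 0, 1, 0.015, 0.32, 0.104, 40, 0, 0, 1, 0.015, 0.32, 0.104, 40, 0, 0, 1, 0.015, 0.32, 0.104, 40, 0, 0, 1, 0.015, 0.32, 0.104, 40, 0, 0, 1, 0.015, 0.32, 0.104, 40, 0, 0, 1, 0.015, 0.32, 0.054, 40, 0, 0, 1, 0.015, 0.32, 0.015, 40, 0, 0, 1, 0.015, 0.32, 0.015, 40]
}}

```text
clock: 7.5
position: [0.4743, 0.1225, 0.0771]
ee_rot: [-0.072, -3.134, 0.005]
force: [-0.1, -0.9, 0.5]
width: 0.434
gripper_force: 0.0
```

```bash
python3 - <<'E'
from h import *
s=sensors.observe(); R=cv2.Rodrigues(s['ee_rot'])[0]; print(s['position'],np.degrees(np.arctan2(R[1,1],R[0,1])),s['width'],s['joints'].round(2))
a=optics.get_image("top"); cv2.imwrite("pics/t2.png",a)
b=optics.get_image("side"); cv2.imwrite("pics/s2.png",b)
za=cv2.resize(a[115:275,185:345],(560,560),interpolation=cv2.INTER_CUBIC); zb=cv2.resize(a[110:270,335:415],(280,560),interpolation=cv2.INTER_CUBIC)
cv2.imwrite("pics/j2.png",cv2.resize(np.hstack([za,zb]),(795,530)))
E
```

```text
[0.47434184 0.12251571 0.07713111] 87.35120063474241 0.43366710257133884 [-0.44  0.44  0.11  2.08 -0.08  0.63  1.24]
```

View pics/j2.png

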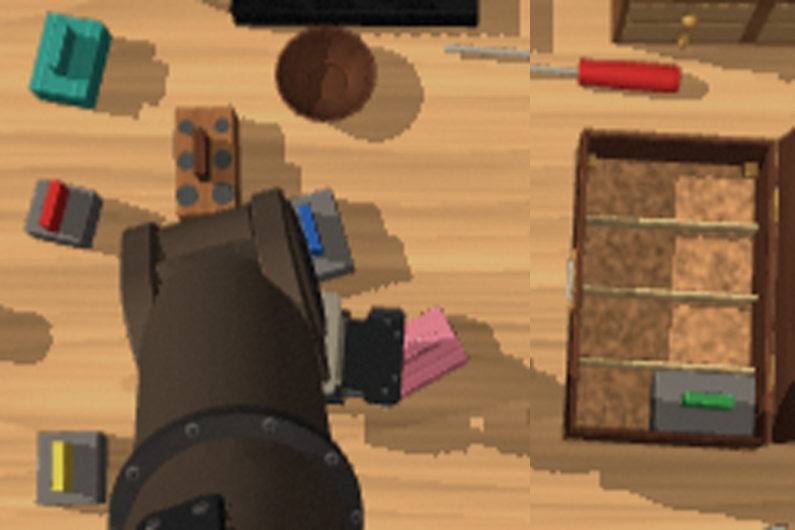

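The green filler is seated in lane 0 against the hinge end. Now I'll grip the cutter.

{"method": "arm_command", "body": {
  "deltas": [0, 0, 0, 0, 0, -0.01, 40, 0, 0, 0, 0, 0, -0.023, 40, 0, 0, 0, 0, 0, -0.023, 40, 0, 0, 0, 0, 0, -0.023, 0, 0, 0, 0, 0, 0, -0.023, 0, 0, 0, 0, 0, 0, -0.023, 0, 0, 0, 0, 0, 0, -0.023, 0, 0, 0, 0, 0, 0, -0.023, 0, 0, 0, 0, 0, 0, -0.023, 0],
  "force": 40
}}

```text
clock: 8.5
position: [0.4776, 0.1237, 0.058]
ee_rot: [0.07, 3.14, 0.001]
force: [-1.6, 0.5, 3.9]
width: 0.107
gripper_force: 39.9
```

{"method": "arm_command", "body": {
  "deltas": [0, 0, 0, 0, 0, 0.05, 0, 0, 0, 0, 0, 0, 0.1, 0, 0, 0, -1, -0.013, -0.242, 0.112, 0, 0, 0, -1, -0.013, -0.242, 0.112, 0, 0, 0, -1, -0.013, -0.242, 0.112, 0, 0, 0, -1, -0.013, -0.242, 0.112, 0, 0, 0, -1, -0.013, -0.242, 0.112, 0, 0, 0, -1, -0.013, -0.242, 0.112, 0, 0, 0, -1, -0.013, -0.242, 0.112, 0, 0, 0, -1, -0.013, -0.242, 0.112, 0, 0, 0, -1, -0.013, -0.242, 0.112, 0, 0, 0, -1, -0.013, -0.242, 0.112, 0, 0, 0, -1, -0.013, -0.242, 0.112, 0, 0, 0, -1, -0.013, -0.242, 0.112, 0, 0, 0, -1, -0.013, -0.242, 0.112, 0, 0, 0, -1, -0.013, -0.242, 0.082, 0, 0, 0, -1, -0.013, -0.242, 0.082, 0, 0, 0, -1, -0.013, -0.242, 0.082, 0]
}}

```text
clock: 10.3
position: [0.4637, -0.1186, 0.1397]
ee_rot: [-2.269, -2.171, 0.002]
force: [0.1, -0.1, -2.5]
width: 0.109
gripper_force: 39.9
```

```bash
python3 - <<'E'
from h import *
s=sensors.observe(); R=cv2.Rodrigues(s['ee_rot'])[0]; print(s['position'],np.degrees(np.arctan2(R[1,1],R[0,1])),s['width'],s['gripper_force'])
a=optics.get_image("top"); cv2.imwrite("pics/t3.png",a)
h=cv2.cvtColor(a,cv2.COLOR_BGR2HSV); m=cv2.inRange(h,(100,100,30),(125,255,200)); m[:, :330]=0; m[:,420:]=0
n,l,st,c=cv2.connectedComponentsWithStats(m); k=1+st[1:,4].argmax(); print(st[k],c[k])
x,y,w,hh=st[k,:4]
for col in (x,x+w): print(plane("top",[[col-.5,c[k][1]]],.082),plane("top",[[col-.5,c[k][1]]],.118))
E
```

```text
[ 0.46372657 -0.11857089  0.13968749] -2.516315156028623 0.10926538247401198 39.930410385131836Traceback (most recent call last):
  File "<stdin>", line 5, in <module>
ValueError: attempt to get argmax of an empty sequence
```

{"method": "arm_command", "body": {
  "deltas": [0, 0, 0, 0, 0, -0.02, 0, 0, 0, 0, 0, 0, -0.035, 0, 0, 0, 0, 0, 0, -0.05, 0, 0, 0, 0, 0, 0, -0.06, 0, 0, 0, 0, 0, 0, -0.06, 0]
}}

```text
clock: 10.85
position: [0.4642, -0.1184, 0.0794]
ee_rot: [-2.27, -2.171, 0.001]
force: [-0.6, 0.2, -2.5]
width: 0.105
gripper_force: 39.9
```

{"method": "arm_command", "body": {
  "deltas": [0, 0, 0, 0, 0, -0.008, 0, 0, 0, 0, 0, 0, -0.014, 0, 0, 0, 0, 0, 0, -0.014, 0, 0, 0, 0, 0, 0, -0.014, 16, 0, 0, 0, 0, 0, -0.014, 16, 0, 0, 0, 0, 0, -0.014, 16, 0, 0, 0, 0, 0, 0.03, 16, 0, 0, 0, 0, 0, 0.08, 16, 0, 0, 0, 0, 0, 0.09, 30]
}}

```text
clock: 11.75
position: [0.4667, -0.1195, 0.1743]
ee_rot: [2.267, 2.167, 0.007]
force: [0.4, -0.7, -0.6]
width: 0.22
gripper_force: 0.0
```

```bash
cat >> h.py <<'E'
def moved(name,boxes):
    a=optics.get_image("top"); cv2.imwrite(f"pics/{name}.png",a); r=cv2.imread("pics/top0.png")
    d=cv2.absdiff(a,r).max(2)
    for k,(u,v) in boxes.items(): print(k,"changed px",int((d[v-18:v+18,u-18:u+18]>40).sum()))
B={'doming':(247,164),'bender':(246,199),'f72':(280,187),'f48':(204,179),'f60':(206,256)}
E
python3 - <<'E'
from h import *
moved("t4",B)
E
```

```text
doming changed px 0
bender changed px 49
f72 changed px 0
f48 changed px 0
f60 changed px 0
```

{"method": "arm_command", "body": {
  "deltas": [0, 0, -0.824, 0.087, 0.323, 0, 40, 0, 0, -0.824, 0.087, 0.323, 0, 40, 0, 0, -0.824, 0.087, 0.323, 0, 40, 0, 0, -0.824, 0.087, 0.323, 0, 40, 0, 0, -0.824, 0.087, 0.323, 0, 40, 0, 0, -0.824, 0.087, 0.323, 0, 40, 0, 0, -0.824, 0.087, 0.323, 0, 40, 0, 0, -0.824, 0.087, 0.323, 0, 40, 0, 0, -0.824, 0.087, 0.323, 0, 40, 0, 0, -0.824, 0.087, 0.323, 0, 40, 0, 0, -0.824, 0.087, 0.323, 0, 40, 0, 0, -0.824, 0.087, 0.323, 0, 40]
}}

```text
clock: 13.0
position: [0.5512, 0.2042, 0.1695]
ee_rot: [-3.12, -0.367, 0.001]
force: [0.0, 0.2, -0.3]
width: 0.439
gripper_force: 0.0
```

```bash
python3 - <<'E'
from h import *
s=sensors.observe(); R=cv2.Rodrigues(s['ee_rot'])[0]; print(s['position'],np.degrees(np.arctan2(R[1,1],R[0,1])),s['width'],s['joints'].round(2))
a=optics.get_image("top"); cv2.imwrite("pics/t5.png",a)
zb=cv2.resize(a[125:255,335:435],(500,650)); za=cv2.resize(cv2.imread("pics/t4.png")[115:285,185:335],(574,650),interpolation=cv2.INTER_CUBIC)
cv2.imwrite("pics/j5.png",cv2.resize(np.hstack([za,zb]),(798,483)))
E
```

```text
[0.55124992 0.20417144 0.16945599] -76.59206585688342 0.43935768838884376 [-1.02  0.56  0.85  1.81 -0.5   1.   -1.3 ]
```

View pics/j5.png

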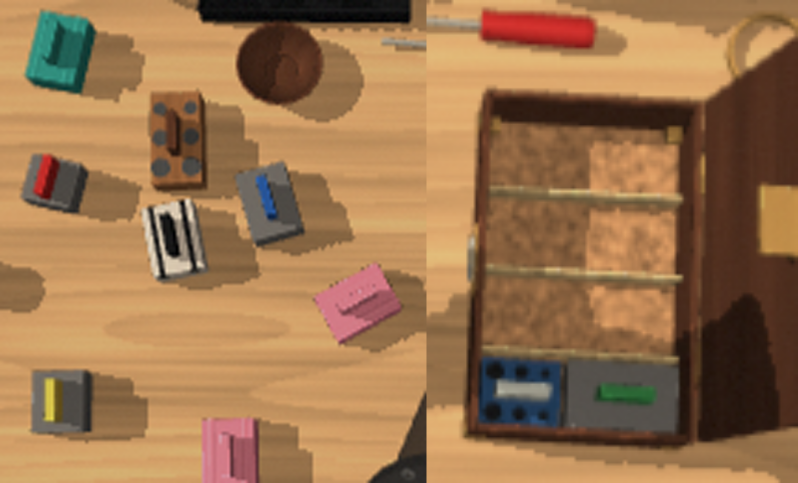

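Cutter and green filler fill lane 0, and the bench is unchanged. Now I'll pick the bender.

{"method": "arm_command", "body": {
  "deltas": [0, 0, 0, 0, 0, -0.05, 40, 0, 0, 0, 0, 0, -0.09, 40, 0, 0, 0, 0, 0, -0.105, 40, 0, 0, 0, 0, 0, -0.112, 40, 0, 0, 0, 0, 0, -0.112, 40, 0, 0, 0, 0, 0, -0.112, 0, 0, 0, 0, 0, 0, -0.112, 0, 0, 0, 0, 0, 0, -0.112, 0, 0, 0, 0, 0, 0, -0.112, 0, 0, 0, 0, 0, 0, -0.112, 0, 0, 0, 0, 0, 0, -0.112, 0]
}}

```text
clock: 14.15
position: [0.5514, 0.205, 0.058]
ee_rot: [-3.12, -0.364, -0.0]
force: [0.0, 1.9, 3.9]
width: 0.104
gripper_force: 40.0
```

{"method": "arm_command", "body": {
  "deltas": [0, 0, 0, 0, 0, 0.05, 0, 0, 0, 0, 0, 0, 0.1, 0, 0, 0, 0.823, -0.0275, -0.4045, 0.112, 0, 0, 0, 0.823, -0.0275, -0.4045, 0.112, 0, 0, 0, 0.823, -0.0275, -0.4045, 0.112, 0, 0, 0, 0.823, -0.0275, -0.4045, 0.112, 0, 0, 0, 0.823, -0.0275, -0.4045, 0.112, 0, 0, 0, 0.823, -0.0275, -0.4045, 0.112, 0, 0, 0, 0.823, -0.0275, -0.4045, 0.112, 0, 0, 0, 0.823, -0.0275, -0.4045, 0.112, 0, 0, 0, 0.823, -0.0275, -0.4045, 0.112, 0, 0, 0, 0.823, -0.0275, -0.4045, 0.112, 0, 0, 0, 0.823, -0.0275, -0.4045, 0.112, 0, 0, 0, 0.823, -0.0275, -0.4045, 0.112, 0, 0, 0, 0.823, -0.0275, -0.4045, 0.092, 0, 0, 0, 0.823, -0.0275, -0.4045, 0.082, 0, 0, 0, 0.823, -0.0275, -0.4045, 0.082, 0]
}}

```text
clock: 15.85
position: [0.5231, -0.1981, 0.1382]
ee_rot: [-2.268, -2.169, 0.003]
force: [-0.6, 0.6, -1.9]
width: 0.102
gripper_force: 40.0
```

```bash
python3 - <<'E'
from h import *
s=sensors.observe(); R=cv2.Rodrigues(s['ee_rot'])[0]; print(s['position'],np.degrees(np.arctan2(R[1,1],R[0,1])),s['width'],s['gripper_force'],s['joints'].round(2))
moved("t6",{k:B[k] for k in('doming','f72','f48')})
a=cv2.imread("pics/t6.png"); m=(a.min(2)>130).astype(np.uint8); m[:,:345]=0; m[:,415:]=0; m[:165]=0;m[215:]=0
n,l,st,c=cv2.connectedComponentsWithStats(m); print([(s.tolist(),c[i].round(1)) for i,s in enumerate(st) if 8<s[4]<3000 and i])
E
```

```text
[ 0.52312554 -0.19812487  0.13820194] -2.567132110236205 0.10248882557201842 39.9684602022171 [-0.09  0.48  0.5   1.89 -0.3   0.85  0.51]
doming changed px 0
f72 changed px 138
f48 changed px 0
[([346, 189, 2, 11, 11], array([346.5, 194. ]))]
```

{"method": "arm_command", "body": {
  "deltas": [0, 0, 0, 0, 0, -0.02, 0, 0, 0, 0, 0, 0, -0.035, 0, 0, 0, 0, 0, 0, -0.05, 0, 0, 0, 0, 0, 0, -0.06, 0, 0, 0, 0, 0, 0, -0.06, 0]
}}

```text
clock: 16.4
position: [0.5235, -0.1995, 0.0791]
ee_rot: [-2.271, -2.169, 0.001]
force: [-0.1, -0.2, -2.3]
width: 0.107
gripper_force: 40.0
```

{"method": "arm_command", "body": {
  "deltas": [0, 0, 0, 0, 0, -0.008, 0, 0, 0, 0, 0, 0, -0.014, 0, 0, 0, 0, 0, 0, -0.014, 0, 0, 0, 0, 0, 0, -0.014, 24, 0, 0, 0, 0, 0, -0.014, 24, 0, 0, 0, 0, 0, -0.014, 24, 0, 0, 0, 0, 0, 0.03, 24, 0, 0, 0, 0, 0, 0.08, 24, 0, 0, 0, 0, 0, 0.09, 30]
}}

```text
clock: 17.3
position: [0.5263, -0.2015, 0.175]
ee_rot: [2.268, 2.164, 0.006]
force: [0.7, 0.0, 0.1]
width: 0.303
gripper_force: 0.0
```

```bash
python3 - <<'E'
from h import *
moved("t7",B)
a=cv2.imread("pics/t7.png")
h=cv2.cvtColor(a,cv2.COLOR_BGR2HSV)
def fin(n,lo,hi,box):
    m=cv2.inRange(h,lo,hi); k=np.zeros_like(m); u,v=box; k[v-22:v+22,u-22:u+22]=255
    p=cv2.findNonZero(m&k); r=cv2.minAreaRect(p); print(n,len(p),r, plane("top",[r[0]],.063).round(3))
fin("f72",(100,140,90),(125,255,255),(280,187)); fin("f48",(0,170,120),(8,255,255),(204,179))
h=cv2.cvtColor(cv2.imread("pics/top0.png"),cv2.COLOR_BGR2HSV)
fin("f72_0",(100,140,90),(125,255,255),(280,187)); fin("f48_0",(0,170,120),(8,255,255),(204,179))
E
```

```text
doming changed px 0
bender changed px 825
f72 changed px 138
f48 changed px 0
f60 changed px 0
f72 46 ((278.132080078125, 183.46226501464844), (14.148136138916016, 3.0219316482543945), 74.05460357666016) [[0.591 0.112 0.063]]
f48 44 ((199.64151000976562, 176.2547149658203), (3.0219318866729736, 13.873414993286133), 15.945395469665527) [[0.609 0.332 0.063]]
f72_0 45 ((278.132080078125, 183.46226501464844), (14.148136138916016, 3.0219316482543945), 74.05460357666016) [[0.591 0.112 0.063]]
f48_0 43 ((199.5094451904297, 176.21697998046875), (3.0219318866729736, 13.323973655700684), 15.945395469665527) [[0.609 0.333 0.063]]
```

{"method": "arm_command", "body": {
  "deltas": [0, 0, -0.789, 0.0665, 0.3115, 0, 40, 0, 0, -0.789, 0.0665, 0.3115, 0, 40, 0, 0, -0.789, 0.0665, 0.3115, 0, 40, 0, 0, -0.789, 0.0665, 0.3115, 0, 40, 0, 0, -0.789, 0.0665, 0.3115, 0, 40, 0, 0, -0.789, 0.0665, 0.3115, 0, 40, 0, 0, -0.789, 0.0665, 0.3115, 0, 40, 0, 0, -0.789, 0.0665, 0.3115, 0, 40, 0, 0, -0.789, 0.0665, 0.3115, 0, 40, 0, 0, -0.789, 0.0665, 0.3115, 0, 40, 0, 0, -0.789, 0.0665, 0.3115, 0, 40, 0, 0, -0.789, 0.0665, 0.3115, -0.05, 40, 0, 0, -0.789, 0.0665, 0.3115, -0.09, 40, 0, 0, -0.789, 0.0665, 0.3115, -0.09, 40]
}}

```text
clock: 18.75
position: [0.5868, 0.1112, 0.0752]
ee_rot: [3.109, 0.448, -0.013]
force: [-0.1, 0.3, 0.0]
width: 0.435
gripper_force: 0.0
```

{"method": "arm_command", "body": {
  "deltas": [0, 0, 0, 0, 0, -0.012, 40, 0, 0, 0, 0, 0, -0.022, 40, 0, 0, 0, 0, 0, -0.022, 40, 0, 0, 0, 0, 0, -0.022, 0, 0, 0, 0, 0, 0, -0.022, 0, 0, 0, 0, 0, 0, -0.022, 0, 0, 0, 0, 0, 0, -0.022, 0, 0, 0, 0, 0, 0, -0.022, 0, 0, 0, 0, 0, 0, -0.022, 0],
  "force": 30
}}

```text
clock: 19.65
position: [0.5905, 0.1116, 0.0579]
ee_rot: [-3.11, -0.447, -0.0]
force: [-0.3, -0.8, 2.6]
width: 0.109
gripper_force: 30.0
```

{"method": "arm_command", "body": {
  "deltas": [0, 0, 0, 0, 0, 0.05, 0, 0, 0, 0, 0, 0, 0.1, 0, 0, 0, 0.789, -0.063, -0.237, 0.112, 0, 0, 0, 0.789, -0.063, -0.237, 0.112, 0, 0, 0, 0.789, -0.063, -0.237, 0.112, 0, 0, 0, 0.789, -0.063, -0.237, 0.112, 0, 0, 0, 0.789, -0.063, -0.237, 0.112, 0, 0, 0, 0.789, -0.063, -0.237, 0.112, 0, 0, 0, 0.789, -0.063, -0.237, 0.112, 0, 0, 0, 0.789, -0.063, -0.237, 0.112, 0, 0, 0, 0.789, -0.063, -0.237, 0.112, 0, 0, 0, 0.789, -0.063, -0.237, 0.112, 0, 0, 0, 0.789, -0.063, -0.237, 0.112, 0, 0, 0, 0.789, -0.063, -0.237, 0.112, 0, 0, 0, 0.789, -0.063, -0.237, 0.092, 0, 0, 0, 0.789, -0.063, -0.237, 0.082, 0, 0, 0, 0.789, -0.063, -0.237, 0.082, 0]
}}

```text
clock: 21.35
position: [0.5263, -0.1251, 0.1384]
ee_rot: [-2.271, -2.168, 0.003]
force: [0.3, -0.4, -0.4]
width: 0.113
gripper_force: 30.0
```

```bash
python3 - <<'E'
from h import *
s=sensors.observe(); print(s['position'],s['width'],s['gripper_force'])
a=optics.get_image("top"); b=optics.get_image("side")
za=cv2.resize(a[125:255,325:455],(550,550),interpolation=cv2.INTER_CUBIC); zb=cv2.resize(b[130:270,190:310],(471,550),interpolation=cv2.INTER_CUBIC)
cv2.imwrite("pics/j8.png",cv2.resize(np.hstack([za,zb]),(796,429)))
E
```

```text
[ 0.5262933  -0.12508367  0.13835789] 0.11311651516005966 29.984297454357147
```

View pics/j8.png

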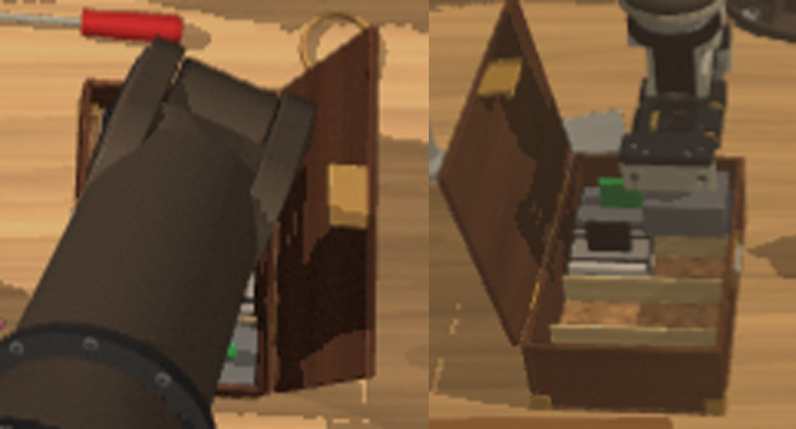

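The bender is seated in lane 1 at the hinge end, with the blue filler held above the free part. I'll lower it.

{"method": "arm_command", "body": {
  "deltas": [0, 0, 0, 0, 0, -0.02, 0, 0, 0, 0, 0, 0, -0.035, 0, 0, 0, 0, 0, 0, -0.05, 0, 0, 0, 0, 0, 0, -0.06, 0, 0, 0, 0, 0, 0, -0.06, 0]
}}

```text
clock: 21.95
position: [0.527, -0.1254, 0.0791]
ee_rot: [-2.271, -2.169, 0.001]
force: [0.8, -0.2, -1.1]
width: 0.105
gripper_force: 30.0
```

{"method": "arm_command", "body": {
  "deltas": [0, 0, 0, 0, 0, -0.008, 0, 0, 0, 0, 0, 0, -0.014, 0, 0, 0, 0, 0, 0, -0.014, 0, 0, 0, 0, 0, 0, -0.014, 24, 0, 0, 0, 0, 0, -0.014, 24, 0, 0, 0, 0, 0, -0.014, 24, 0, 0, 0, 0, 0, 0.03, 24, 0, 0, 0, 0, 0, 0.08, 24, 0, 0, 0, 0, 0, 0.09, 30]
}}

```text
clock: 22.85
position: [0.5299, -0.1266, 0.1748]
ee_rot: [2.269, 2.165, 0.007]
force: [0.1, -0.0, -0.2]
width: 0.302
gripper_force: 0.0
```

```bash
python3 - <<'E'
from h import *
s=sensors.observe(); print(s['position'],s['force'])
moved("t9",B)
E
```

```text
[ 0.52986108 -0.1266071   0.17476511] [ 0.06017994 -0.03135566 -0.2207099 ]
doming changed px 0
bender changed px 824
f72 changed px 897
f48 changed px 0
f60 changed px 0
```

{"method": "arm_command", "body": {
  "deltas": [0, 0, -0.933, 0.129, 0.331, 0, 40, 0, 0, -0.933, 0.129, 0.331, 0, 40, 0, 0, -0.933, 0.129, 0.331, 0, 40, 0, 0, -0.933, 0.129, 0.331, 0, 40, 0, 0, -0.933, 0.129, 0.331, 0, 40, 0, 0, -0.933, 0.129, 0.331, 0, 40, 0, 0, -0.933, 0.129, 0.331, 0, 40, 0, 0, -0.933, 0.129, 0.331, 0, 40, 0, 0, -0.933, 0.129, 0.331, 0, 40, 0, 0, -0.933, 0.129, 0.331, 0, 40, 0, 0, -0.933, 0.129, 0.331, 0, 40, 0, 0, -0.933, 0.129, 0.331, 0, 40, 0, 0, -0.933, 0.129, 0.331, -0.05, 40, 0, 0, -0.933, 0.129, 0.331, -0.09, 40, 0, 0, -0.933, 0.129, 0.331, -0.09, 40]
}}

```text
clock: 24.4
position: [0.6525, 0.2053, 0.0743]
ee_rot: [3.138, 0.097, -0.014]
force: [-0.5, 0.8, -0.3]
width: 0.433
gripper_force: 0.0
```

{"method": "arm_command", "body": {
  "deltas": [0, 0, 0, 0, 0, -0.012, 40, 0, 0, 0, 0, 0, -0.022, 40, 0, 0, 0, 0, 0, -0.022, 40, 0, 0, 0, 0, 0, -0.022, 0, 0, 0, 0, 0, 0, -0.022, 0, 0, 0, 0, 0, 0, -0.022, 0, 0, 0, 0, 0, 0, -0.022, 0, 0, 0, 0, 0, 0, -0.022, 0, 0, 0, 0, 0, 0, -0.022, 0],
  "force": 40
}}

```text
clock: 25.3
position: [0.6564, 0.206, 0.0579]
ee_rot: [-3.14, -0.093, -0.0]
force: [-0.2, 2.1, 1.8]
width: 0.106
gripper_force: 40.0
```

{"method": "arm_command", "body": {
  "deltas": [0, 0, 0, 0, 0, 0.05, 0, 0, 0, 0, 0, 0, 0.1, 0, 0, 0, 0.933, -0.07, -0.398, 0.112, 0, 0, 0, 0.933, -0.07, -0.398, 0.112, 0, 0, 0, 0.933, -0.07, -0.398, 0.112, 0, 0, 0, 0.933, -0.07, -0.398, 0.112, 0, 0, 0, 0.933, -0.07, -0.398, 0.112, 0, 0, 0, 0.933, -0.07, -0.398, 0.112, 0, 0, 0, 0.933, -0.07, -0.398, 0.112, 0, 0, 0, 0.933, -0.07, -0.398, 0.112, 0, 0, 0, 0.933, -0.07, -0.398, 0.112, 0, 0, 0, 0.933, -0.07, -0.398, 0.112, 0, 0, 0, 0.933, -0.07, -0.398, 0.112, 0, 0, 0, 0.933, -0.07, -0.398, 0.112, 0, 0, 0, 0.933, -0.07, -0.398, 0.112, 0, 0, 0, 0.933, -0.07, -0.398, 0.092, 0, 0, 0, 0.933, -0.07, -0.398, 0.082, 0, 0, 0, 0.933, -0.07, -0.398, 0.082, 0]
}}

```text
clock: 27.1
position: [0.5853, -0.1915, 0.138]
ee_rot: [-2.27, -2.167, 0.003]
force: [-1.0, -0.4, -4.4]
width: 0.108
gripper_force: 40.0
```

{"method": "arm_command", "body": {
  "deltas": [0, 0, 0, 0, 0, -0.02, 0, 0, 0, 0, 0, 0, -0.035, 0, 0, 0, 0, 0, 0, -0.05, 0, 0, 0, 0, 0, 0, -0.06, 0, 0, 0, 0, 0, 0, -0.06, 0]
}}

```text
clock: 27.6
position: [0.5854, -0.1921, 0.0782]
ee_rot: [-2.271, -2.168, 0.002]
force: [-0.1, 0.2, -3.3]
width: 0.102
gripper_force: 40.0
```

{"method": "arm_command", "body": {
  "deltas": [0, 0, 0, 0, 0, -0.008, 0, 0, 0, 0, 0, 0, -0.014, 0, 0, 0, 0, 0, 0, -0.014, 0, 0, 0, 0, 0, 0, -0.014, 24, 0, 0, 0, 0, 0, -0.014, 24, 0, 0, 0, 0, 0, -0.014, 24, 0, 0, 0, 0, 0, 0.03, 24, 0, 0, 0, 0, 0, 0.08, 24, 0, 0, 0, 0, 0, 0.09, 30]
}}

```text
clock: 28.5
position: [0.5891, -0.194, 0.1757]
ee_rot: [2.267, 2.164, 0.007]
force: [1.5, 0.3, 0.9]
width: 0.302
gripper_force: 0.0
```

```bash
python3 - <<'E'
from h import *
s=sensors.observe(); print(s['position'],s['force'])
moved("t10",B)
E
```

```text
[ 0.58913968 -0.19401817  0.17566024] [1.52340483 0.29953414 0.87991889]
doming changed px 918
bender changed px 904
f72 changed px 1076
f48 changed px 0
f60 changed px 0
```

{"method": "arm_command", "body": {
  "deltas": [0, 0, 0.906, 0.023, 0.522, 0, 40, 0, 0, 0.906, 0.023, 0.522, 0, 40, 0, 0, 0.906, 0.023, 0.522, 0, 40, 0, 0, 0.906, 0.023, 0.522, 0, 40, 0, 0, 0.906, 0.023, 0.522, 0, 40, 0, 0, 0.906, 0.023, 0.522, 0, 40, 0, 0, 0.906, 0.023, 0.522, 0, 40, 0, 0, 0.906, 0.023, 0.522, 0, 40, 0, 0, 0.906, 0.023, 0.522, 0, 40, 0, 0, 0.906, 0.023, 0.522, 0, 40, 0, 0, 0.906, 0.023, 0.522, 0, 40, 0, 0, 0.906, 0.023, 0.522, 0, 40, 0, 0, 0.906, 0.023, 0.522, 0, 40, 0, 0, 0.906, 0.023, 0.522, -0.05, 40, 0, 0, 0.906, 0.023, 0.522, -0.09, 40, 0, 0, 0.906, 0.023, 0.522, -0.09, 40]
}}

```text
clock: 30.15
position: [0.6062, 0.3251, 0.0738]
ee_rot: [-0.307, -3.118, 0.011]
force: [-0.6, -0.8, -0.8]
width: 0.436
gripper_force: 0.0
```

{"method": "arm_command", "body": {
  "deltas": [0, 0, 0, 0, 0, -0.012, 40, 0, 0, 0, 0, 0, -0.022, 40, 0, 0, 0, 0, 0, -0.022, 40, 0, 0, 0, 0, 0, -0.022, 0, 0, 0, 0, 0, 0, -0.022, 0, 0, 0, 0, 0, 0, -0.022, 0, 0, 0, 0, 0, 0, -0.022, 0, 0, 0, 0, 0, 0, -0.022, 0, 0, 0, 0, 0, 0, -0.022, 0],
  "force": 30
}}

```text
clock: 31.05
position: [0.6095, 0.3297, 0.0579]
ee_rot: [0.304, 3.127, 0.0]
force: [-1.4, 0.3, 1.9]
width: 0.104
gripper_force: 30.0
```

```bash
python3 - <<'E'
from h import *
s=sensors.observe(); R=cv2.Rodrigues(s['ee_rot'])[0]; print(s['position'],np.degrees(np.arctan2(R[1,1],R[0,1])),s['width'],s['gripper_force'])
a=optics.get_image("top"); cv2.imwrite("pics/t11.png",a);b=optics.get_image("side")
za=cv2.resize(a[125:255,325:455],(550,550),interpolation=cv2.INTER_CUBIC); zb=cv2.resize(b[180:280,390:490],(550,550),interpolation=cv2.INTER_CUBIC)
cv2.imwrite("pics/j11.png",cv2.resize(np.hstack([za,zb]),(798,399)))
E
```

```text
[0.60945151 0.32971183 0.05793447] 78.90274350525797 0.10415127616172397 29.998429119586945
```

View pics/j11.png

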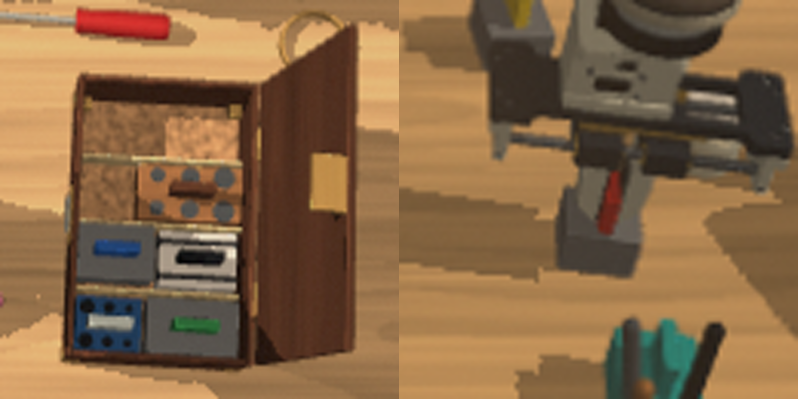

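Everything is in place. Lane 2 has its free gap at the catch end, and the red filler is gripped.

{"method": "arm_command", "body": {
  "deltas": [0, 0, 0, 0, 0, 0.05, 0, 0, 0, 0, 0, 0, 0.1, 0, 0, 0, -0.906, -0.02, -0.4465, 0.112, 0, 0, 0, -0.906, -0.02, -0.4465, 0.112, 0, 0, 0, -0.906, -0.02, -0.4465, 0.112, 0, 0, 0, -0.906, -0.02, -0.4465, 0.112, 0, 0, 0, -0.906, -0.02, -0.4465, 0.112, 0, 0, 0, -0.906, -0.02, -0.4465, 0.112, 0, 0, 0, -0.906, -0.02, -0.4465, 0.112, 0, 0, 0, -0.906, -0.02, -0.4465, 0.112, 0, 0, 0, -0.906, -0.02, -0.4465, 0.112, 0, 0, 0, -0.906, -0.02, -0.4465, 0.112, 0, 0, 0, -0.906, -0.02, -0.4465, 0.112, 0, 0, 0, -0.906, -0.02, -0.4465, 0.112, 0, 0, 0, -0.906, -0.02, -0.4465, 0.112, 0, 0, 0, -0.906, -0.02, -0.4465, 0.092, 0, 0, 0, -0.906, -0.02, -0.4465, 0.082, 0, 0, 0, -0.906, -0.02, -0.4465, 0.082, 0]
}}

```text
clock: 32.95
position: [0.5884, -0.1157, 0.1382]
ee_rot: [-2.268, -2.17, 0.003]
force: [-0.1, -0.3, -1.4]
width: 0.105
gripper_force: 30.0
```

{"method": "arm_command", "body": {
  "deltas": [0, 0, 0, 0, 0, -0.02, 0, 0, 0, 0, 0, 0, -0.035, 0, 0, 0, 0, 0, 0, -0.05, 0, 0, 0, 0, 0, 0, -0.06, 0, 0, 0, 0, 0, 0, -0.06, 0]
}}

```text
clock: 33.45
position: [0.5884, -0.1167, 0.0782]
ee_rot: [-2.27, -2.168, 0.003]
force: [-0.7, 0.3, -0.6]
width: 0.104
gripper_force: 30.0
```

{"method": "arm_command", "body": {
  "deltas": [0, 0, 0, 0, 0, -0.008, 0, 0, 0, 0, 0, 0, -0.014, 0, 0, 0, 0, 0, 0, -0.014, 0, 0, 0, 0, 0, 0, -0.014, 24, 0, 0, 0, 0, 0, -0.014, 24, 0, 0, 0, 0, 0, -0.014, 24, 0, 0, 0, 0, 0, 0.03, 24, 0, 0, 0, 0, 0, 0.08, 24, 0, 0, 0, 0, 0, 0.13, 24, 0, 0, 0, 0, 0, 0.18, 24, 0, 0, 0, 0, 0, 0.23, 24, 0, 0, 0, -0.05, 0.05, 0.27, 0, 0, 0, 0, -0.1, 0.1, 0.27, 0, 0, 0, 0, -0.1, 0.15, 0.27, 0, 0, 0, 0, -0.1, 0.2, 0.27, 0, 0, 0, 0, -0.1, 0.25, 0.27, 0, 0, 0, 0, -0.1, 0.25, 0.27, 0]
}}

```text
clock: 35.15
position: [0.4884, 0.1361, 0.3505]
ee_rot: [-2.269, -2.172, -0.003]
force: [1.4, 0.3, 0.8]
width: 0.007
gripper_force: 0.0
```

```bash
python3 - <<'E'
from h import *
s=sensors.observe(); print(s['position'],s['joints'].round(2))
a=optics.get_image("top"); cv2.imwrite("pics/t12.png",a);b=optics.get_image("side"); cv2.imwrite("pics/s12.png",b)
za=cv2.resize(a[125:255,325:455],(550,550),interpolation=cv2.INTER_CUBIC); zb=cv2.resize(b[120:280,180:340],(550,550),interpolation=cv2.INTER_CUBIC)
cv2.imwrite("pics/j12.png",cv2.resize(np.hstack([za,zb]),(798,399)))
E
```

```text
[0.48839626 0.13607631 0.3504787 ] [-0.7   0.16  0.39  1.71 -0.06  1.28 -0.35]
```

View pics/j12.png

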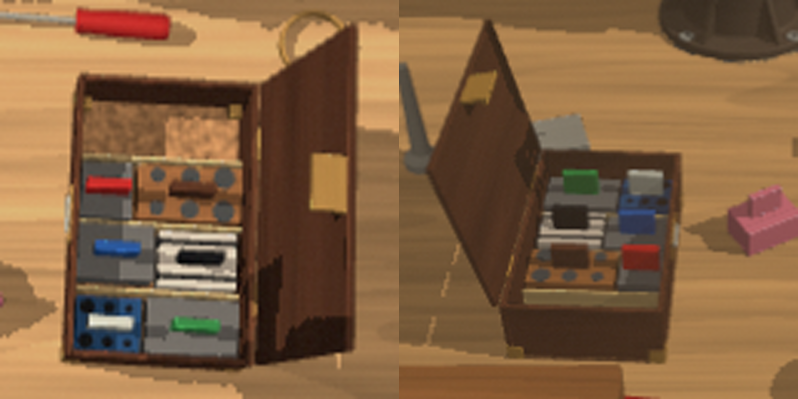

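All six blocks are seated and the lid still stands open. I'll go round outside the lid with the fingers closed.

{"method": "arm_command", "body": {
  "deltas": [0, 0, 0, 0.06, -0.4655, 0, 0, 0, 0, 0, 0.06, -0.4655, 0, 0, 0, 0, 0, 0.06, -0.4655, 0, 0, 0, 0, 0, 0.06, -0.4655, 0, 0, 0, 0, 0, 0.06, -0.4655, 0, 0, 0, 0, 0, 0.06, -0.4655, 0, 0, 0, 0, 0, 0.06, -0.4655, 0, 0, 0, 0, 0, 0.06, -0.4655, 0, 0, 0, 0, 0, 0.06, -0.4655, 0, 0, 0, 0, 0, 0.06, -0.4655, 0, 0, 0, 0, 0, 0.06, -0.4655, 0, 0, 0, 0, 0, 0.06, -0.4655, 0, 0, 0, 0, 0, 0.06, -0.4655, -0.05, 0, 0, 0, 0, 0.06, -0.4655, -0.1, 0, 0, 0, 0, 0.06, -0.4655, -0.11, 0, 0, 0, 0, 0.06, -0.4655, -0.11, 0]
}}

```text
clock: 36.85
position: [0.5492, -0.3305, 0.2391]
ee_rot: [-2.268, -2.17, 0.001]
force: [-0.1, 0.3, 1.1]
width: 0.007
gripper_force: 0.0
```

```bash
python3 - <<'E'
from h import *
s=sensors.observe(); print(s['position'],s['force'],s['joints'].round(2))
b=optics.get_image("side"); a=optics.get_image("top")
cv2.imwrite("pics/j13.png",cv2.resize(np.hstack([cv2.resize(b[80:280,140:340],(400,400)),cv2.resize(a[110:270,340:500],(400,400))]),(800,400)))
E
```

```text
[ 0.54922673 -0.33051296  0.23911765] [-0.1011738   0.33017608  1.14884764] [ 0.07  0.51  0.6   1.57 -0.31  1.16  0.69]
```

View pics/j13.png

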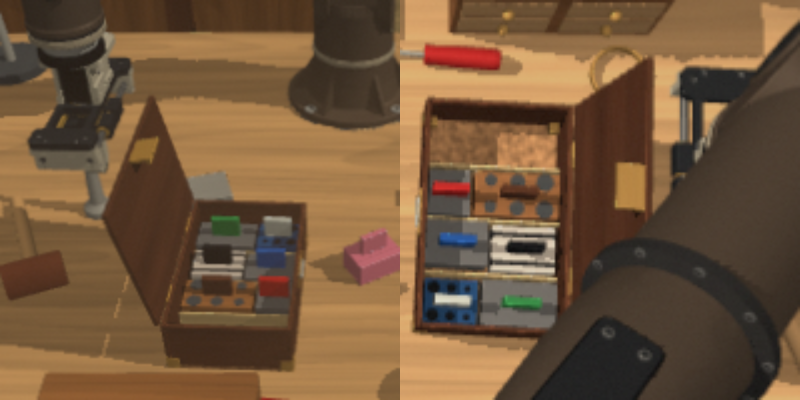

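{"method": "arm_command", "body": {
  "deltas": [0, 0, 0, 0.001, 0.025, 0, 0, 0, 0, 0, 0.002, 0.045, 0, 0, 0, 0, 0, 0.003, 0.065, 0, 0, 0, 0, 0, 0.004, 0.085, 0, 0, 0, 0, 0, 0.005, 0.105, 0, 0, 0, 0, 0, 0.005, 0.12, 0, 0, 0, 0, 0, 0.005, 0.12, 0, 0]
}}

```text
clock: 37.65
position: [0.5558, -0.2104, 0.2416]
ee_rot: [2.267, 2.172, 0.004]
force: [-0.0, 0.1, -0.6]
width: 0.003
gripper_force: 0.0
```

{"method": "arm_command", "body": {
  "deltas": [0, 0, 0, 0.001, 0.023, -0.013, 0, 0, 0, 0, 0.002, 0.047, -0.026, 0, 0, 0, 0, 0.003, 0.067, -0.045, 0, 0, 0, 0, 0.004, 0.086, -0.064, 0, 0, 0, 0, 0.004, 0.096, -0.084, 0, 0, 0, 0, 0.004, 0.103, -0.099, 0, 0, 0, 0, 0.004, 0.103, -0.099, 0]
}}

```text
clock: 38.35
position: [0.5579, -0.1088, 0.1397]
ee_rot: [-2.27, -2.169, 0.002]
force: [-0.8, -0.9, -0.4]
width: 0.002
gripper_force: 0.0
```

```bash
python3 - <<'E'
from h import *
s=sensors.observe(); print(s['position'],s['force'])
b=optics.get_image("side")
cv2.imwrite("pics/j14.png",cv2.resize(b[120:280,180:340],(400,400)))
E
```

```text
[ 0.55790203 -0.10881871  0.13972733] [-0.84470548 -0.91592105 -0.40969822]
```

View pics/j14.png

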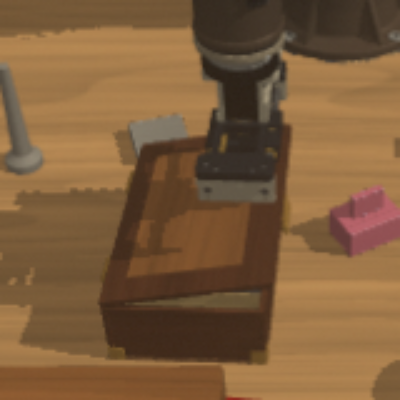

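The lid is almost down, with a small gap at its free edge. Now I'll press.

{"method": "arm_command", "body": {
  "deltas": [0, 0, 0, 0, 0.004, -0.015, 0, 0, 0, 0, 0, 0.008, -0.025, 0, 0, 0, 0, 0, 0.008, -0.031, 0, 0, 0, 0, 0, 0.008, -0.035, 0, 0, 0, 0, 0, 0.008, -0.038, 0, 0, 0, 0, 0, 0.008, -0.04, 0, 0, 0, 0, 0, 0.008, -0.04, 0]
}}

```text
clock: 39.1
position: [0.5594, -0.1021, 0.1052]
ee_rot: [2.273, 2.168, 0.006]
force: [-15.4, 4.4, 49.1]
width: 0.01
gripper_force: 24.6
```

{"method": "arm_command", "body": {
  "deltas": [0, 0, 0, 0, 0, 0.03, 0, 0, 0, 0, 0, 0, 0.08, 0, 0, 0, 0, -0.03, 0.05, 0.13, 0, 0, 0, 0, -0.06, 0.1, 0.18, 0, 0, 0, 0, -0.1, 0.15, 0.22, 0, 0, 0, 0, -0.1, 0.2, 0.22, 0, 0, 0, 0, -0.1, 0.25, 0.22, 0, 0, 0, 0, -0.1, 0.25, 0.22, 0, 0, 0, 0, -0.1, 0.25, 0.22, 0]
}}

```text
clock: 40.0
position: [0.4574, 0.154, 0.3223]
ee_rot: [-2.264, -2.176, -0.005]
force: [-0.5, -0.7, -0.8]
width: 0.005
gripper_force: 0.0
```

```bash
python3 - <<'E'
from h import *
s=sensors.observe(); print(s['position'],s['force'],s['clock'])
b=optics.get_image("side"); a=optics.get_image("top"); cv2.imwrite("pics/t15.png",a)
cv2.imwrite("pics/j15.png",np.hstack([cv2.resize(b[150:280,190:320],(400,400),interpolation=cv2.INTER_CUBIC),cv2.resize(a[110:270,320:480],(400,400))]))
E
```

```text
[0.45735855 0.15399681 0.32226166] [-0.45484051 -0.65394448 -0.83679482] 40.0
```

View pics/j15.png

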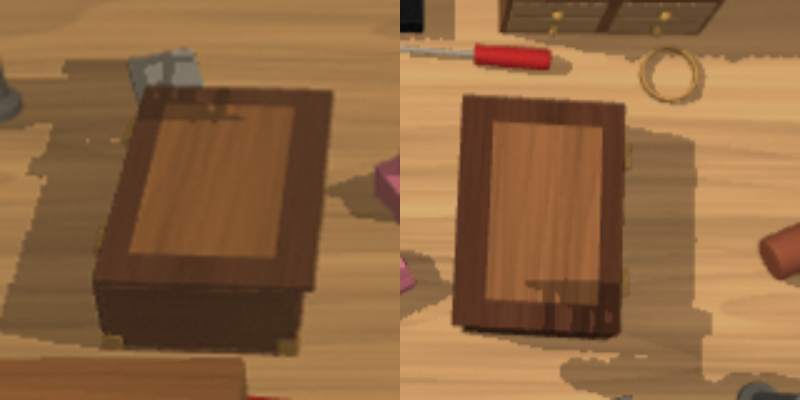

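The lid lies flat with no visible gap. At the end of the press the fingertip height was 0.086 m, against 0.0865 m for a shut lid.

```bash
python3 -c "
from cell import arm; print(arm.sign_off())"
```

```text
the job is handed in; nothing more can be done
None
```

I packed the doming, bender and cutter blocks with their red, blue and green fillers, pressed the lid shut and handed the job in at about 40 s; the swage block was absent, and the hand-in returned no verdict.

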